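# Brush the prefilters on the turntable, tap and hang the orange one

## Task

Turn the loaded turntable one full turn anticlockwise (seen from above) so that every filter passes the brush and the red knob comes back to where it began. Then take the orange-handled filter off, set it gently upright on the green tapping mat and let go of it; take it again and hang it by its arched bail on the blue hook under the wire shelf. Leave the grey filters in their places and do not disturb the other things.

Things in the scene. Friction and masses are not known exactly. Their poses are not given: they have to be found in the camera images.
- turntable (a joint): angle of the turntable in rad about its upright axis, 0 at the start, growing anticlockwise seen from above; no stops; it turns stiffly and stays where it is left (about 0.12 N m of friction, 1 to 1.5 N at the knob)
- turntable_base: fixed black foot under the pale wooden turntable (disc 324 mm across, top face at z = 30 mm). Origin on the turning axis at bench height, z up; its x axis points to the orange filter's place at the start. Three filters stand on it 118 mm from the axis, 120 degrees apart, side handles pointing inward between pairs of black upright cheeks (tops at z = 72 mm, 16 to 82 mm from the axis)
- knob_mid (a point): middle of the red upright knob on the turntable, 26 mm thick, 50 mm tall (z = 37 to 87 mm; this point at z = 64 mm), 115 mm from the turning axis, half way between two filters; it spins freely on its own pin, so a hand may keep its direction while it goes round
- orange_filter: round mesh prefilter, 70 mm across, 45 mm tall (100 mm with bail), 0.1 to 0.21 kg. Origin: centre of its underside, z up; on the turntable its x axis points outward. Orange bail: rod 8 mm thick arching over it in its y-z plane, legs at y = -31 and 31 mm
- orange_filter_bail (a point): middle of the level top bar (48 mm long, along the filter's y) of the orange filter's bail, (0, 0, 96 mm) in its frame. On the turntable only the bail can be gripped; lift straight up at least 45 mm, clear of an 8 mm stop lug outside each filter
- orange_filter_handle (a point): grip point on the orange filter's side handle, (-88, 0, 25 mm) in its frame. The handle is an upright flat bar along the filter's -x, from x = -35 to -105 mm, 10 mm thick (in y), z = 12 to 38 mm. On the turntable it lies between two cheeks with 3 mm of air at each side, too little for a finger
- grey_filter_a: the same filter with grey bail and handle; stays on the turntable. Origin at the centre of its underside
- grey_filter_b: the other grey filter; stays on the turntable. Origin at the centre of its underside
- mat: fixed green silicone tapping mat, 140 x 140 mm, 5 mm thick. Origin at the centre of its underside, on the bench
- rack: fixed wire rack. Origin on the bench right below the hook's seat; its open front is -x. Posts 70 mm behind at y = -75 and 75 mm, joined by a rod at z = 190 mm; feet 10 mm high there, x = -15 to 85 mm. On top a wire shelf, underside at z = 240 mm, reaches from the posts to 32 mm in front of the seat: no room for a gripper over the bail, so hold the filter by its side handle to hang it
- hook_seat (a point): top of the seat of the blue hook, 172 mm above the bench. The hook, a rod 8 mm thick, comes from the rack's back along -x and turns up to a tip 22 mm in front of the seat, top 22 mm above it. The bail, along the rack's y, must pass over the tip and under the shelf (46 mm apart) and drop into the seat, centre line 4 mm above this point
- brush_stand: fixed stand with an upright slim grey brush, 185 mm tall; its origin lies on the turntable's axis, the stand is 195 to 280 mm out along its x axis, bristles (soft, not felt) reach in to 154 mm at z = 38 to 74 mm
- shroud: clear cyclone shroud, open cup 100 mm across, 130 mm tall, loose bystander. Origin at the centre of its underside
- tray: aluminium tray 140 x 180 x 25 mm, loose bystander. Origin at the centre of its underside
- bottle: white bottle, 60 mm across, 160 mm tall, loose bystander. Origin at the centre of its underside
Not all that is in view belongs to the job. Leave any pink or yellow look-alike of the orange_filter alone.

How it is judged (in metres and radians):
On the way, in this order (a step that is already met when the one before it is completed fails the run):
1. the turntable has been turned one full turn anticlockwise (within 0.2 rad) and stands still, all three filters still on it (value of joint turntable between 6.083 and 6.483 rad and velocity of joint turntable below 0.1 rad/s and horizontal distance between each of orange_filter, grey_filter_a, grey_filter_b and turntable_base below 0.135 m and height (world z) of orange_filter below 0.036 m), for 0.2 s.
2. the orange filter stands upright on the mat (its centre within 60 mm of the mat's centre) and is let go (horizontal distance between orange_filter and mat below 0.06 m and height (world z) of orange_filter below 0.009 m and angle between orange_filter's own z axis and vertical below 0.1 rad and contact force between orange_filter and mat above 0.5 N and contact force between orange_filter and the fingers below 0.1 N and linear speed of orange_filter below 0.03 m/s), for 0.2 s.
At the end, for the whole second after the job is handed in: the orange filter hangs released and at rest, bail in the seat of the blue hook (12 mm before to 20 mm behind, 30 mm sideways, 6 mm below to 14 mm above it; tilt under 0.5 rad); turntable one full turn from its start within 0.25 rad; both grey filters upright in place on it (x of orange_filter_bail in the frame of hook_seat between -0.012 and 0.02 m and y of orange_filter_bail in the frame of hook_seat between -0.03 and 0.03 m and z of orange_filter_bail in the frame of hook_seat between -0.006 and 0.014 m and contact force between orange_filter and rack above 0.3 N and angle between orange_filter's own z axis and vertical below 0.5 rad and linear speed of orange_filter below 0.08 m/s and value of joint turntable between 6.033 and 6.533 rad and horizontal distance between each of grey_filter_a, grey_filter_b and turntable_base below 0.135 m and angle between each of grey_filter_a, grey_filter_b's own z axis and vertical below 0.1 rad); the robot touches nothing.
It fails at once if a grey filter is lifted or tipped (height (world z) of any of grey_filter_a, grey_filter_b above 0.045 m or angle between any of grey_filter_a, grey_filter_b's own z axis and vertical above 0.3 rad).
It fails at once if the shroud, the tray or the bottle is pushed more than 25 mm (distance of any of shroud, tray, bottle from where it was at the start of the episode above 0.025 m).
It fails at once if the orange filter is dropped: it moves faster than 0.5 m/s with no finger on it (contact force between orange_filter and the fingers below 0.05 N and linear speed of orange_filter above 0.5 m/s).
It fails at once if the orange filter is slammed or pressed hard on the mat (over 80 N) (contact force between orange_filter and mat above 80 N).
It also fails if it takes over 72 s, if anything falls off the work surface, if the arm or the gripper's body presses on something with over 40 N, if the wrist force passes 120 N, or if a joint passes its speed limit or range.

## Robot

A 7-joint arm with a two-finger parallel gripper is mounted at the origin on the work surface. World frame = base frame: x ahead of the robot, y to its left, z up, the work surface at z = 0. Lengths are in m, angles in degrees, forces in N, time in s.
With the tool pointing down it reaches from about 0.425 to 0.875 m from the base axis. Payload 4.7 kg.
Tool frame: the origin (TCP) lies at the very end of the fingers, on their centre line; the grasp point (between the pads) lies 19 mm behind it; z points along the fingers, y is the line along which they close (so a half turn about z gives the same grasp; the last joint's range is limited). The gripper opens to 87 mm and grips with 3 to 60 N. Pads are 19 mm wide; open, the fingers measure 117 mm over their backs; the gripper's body (75 mm by 190 mm) begins 51 mm behind the grasp point.
Start: joints at [70.537, 18.392, -4.016, 83.108, 1.295, 78.541, -3.26], TCP at [0.225, -0.61, 0.223] pointing down, gripper open.
Joint ranges: [-163.93, 163.93], [-17.29, 119.83], [-79.2, 71.16], [3.27, 140.29], [-89.18, 269.18], [5.43, 117.66], [-154.24, 154.24]. Speed limits (degrees/s): [147.25, 147.25, 180, 180, 180, 180, 180].

## Interface

Orientations are given as [roll, pitch, yaw] about the fixed x, y, z axes, in that order (R = Rz(yaw) Ry(pitch) Rx(roll)).
In Python, from cell import get_obs, eyes, env gives the robot as it stands.
- The arm moves only by the tool servo_tool, never from a script. Its argument "series" is a list that holds one entry, the list of rows, each a list of 7 numbers: the shift along the tool's x, y, z in units of 300 mm (1.0 is 300 mm), then the turn, a rotation vector about the tool's x, y, z in units of pi rad (1.0 is pi rad), then the opening, from 0 (shut) to 1 (fully open). In form: [[[tx, ty, tz, wx, wy, wz, gripper], ...]]. A call has 1 to 12 rows; each row is the pose to reach, as a shift and turn from the pose commanded when the call began, along the tool's axes at that moment, turning the shorter way round; what a row does not reach only later rows make up. A row lasts 1/12 s, in which the tool goes at most 41.7 mm and 7.16 degrees, less where a joint would pass 70% of its speed; a pose out of reach is approached as far as the arm can. A call with a number of a shift or a turn outside -1 to 1 is refused whole. A call with a gripper value outside its range is refused whole. The fingers move at their own pace and stop on an object; "grip_force" is the grip in N (left out, the last holds). Time passes only in rows, so rows that repeat a pose let the fingers close. It gives the time, the measured TCP pose, the force, the opening and the grip force at its end, in the units of the state.
- get_obs(): the state, without advancing time (a new reading comes with each control period).
- eyes.read_camera(name): name is "side" or "top"; returns a dict with "frame" (420x560x3 uint8, red, green, blue), "depth" (420x560 float32, m along the optical axis (not along the pixel's ray), 0 where there is no reading), "fx", "fy", "cx", "cy" (pixels), "distortion" ([k1, k2, p1, p2, k3] as OpenCV has them; the pictures are not rectified), "origin" and "rotation" of the camera in the world. Camera axes: x right, y down, z forward; pixel columns grow to the right and rows downward; lengths in m; the calibration is good to about 2 mm. A picture is of the moment at which its call begins.
- env.sign_off(): hands the job in; it is judged then, once.
The state is a dict: "time_s": time; "qpos": joint angles; "joint_velocities": joint speeds; "effort": joint torques, N m; "tool_pos": TCP position; "tool_rot": TCP orientation; "force": force on the tool from outside, world axes, zero at the start; "wrist_torque": the same for the moment, N m; "grip_width": finger opening in m; "grasp_force": force on a finger pad.
Only numpy, scipy, OpenCV 4.12 (cv2) and the standard library are available. Lean on these libraries where they do the work, as an engineer would, in place of code of your own. Each camera call takes 0.05 s, during which the arm holds its last target. There are 200 camera calls.

## Working session

There is one attempt and no reset: what is moved stays moved. The work goes in short steps, Python scripts to look and compute and a tool call to move; the robot and the scene stay as the last step left them, time stands still between calls to the robot, and variables do not carry over. Pictures are saved under pics/ and viewed, at most 10 in all, crops included, and the job is handed in when it is done.

Besides the shell and the picture viewer there is one more tool, called after "Emit:" in YAML: its name, and indented under it one key for each argument. servo_tool: Moves the arm, as the interface text tells. Shifts and turns lie within -1 to 1; 1 stands for 300 mm of shift or pi rad of turn. Its arguments: {"type":"object","properties":{"series":{"type":"array"},"grip_force":{"type":"number"}},"required":["series"]}

```bash
ls; mkdir -p pics
python3 - <<'E'
from cell import get_obs, eyes, env
import cv2,numpy as np,pickle
o=get_obs();print(o)
for n in("side","top"):
    c=eyes.read_camera(n);pickle.dump(c,open(f"{n}0.pkl","wb"))
    cv2.imwrite(f"pics/{n}0.png",c["frame"][...,::-1])
    print(n,{k:c[k] for k in c if k not in("frame","depth")})
E
```

```text
pics
{'time_s': 0.0, 'qpos': array([70.53711914, 18.43891335, -4.01802451, 83.17469691,  1.29457402,
       78.54141518, -3.26119645]), 'joint_velocities': array([ 0.00092925,  0.09836561, -0.01017927, -0.02951919,  0.09723097,
       -0.11052605,  0.01915205]), 'effort': array([-1.70156400e-04, -4.91291785e+01, -4.04079678e-01, -3.12535036e+01,
       -6.39421446e-02,  4.36438539e-02,  1.85059243e-04]), 'tool_pos': array([ 0.2249836 , -0.60922715,  0.22146532]), 'tool_rot': array([-1.79890206e+02,  4.58753893e-03,  2.02737147e+01]), 'force': array([0.46882416, 0.59241603, 0.62178897]), 'wrist_torque': array([ 0.00381331, -0.01391208, -0.00211537]), 'grasp_force': 0.0, 'grip_width': 0.08690553949697516}
side {'fx': 438.9468810115837, 'fy': 438.9468810115837, 'cx': 280.73765455150726, 'cy': 202.68853488425503, 'distortion': array([-0.0419189,  0.       ,  0.       ,  0.       ,  0.       ]), 'origin': array([0.44721171, 0.77568887, 0.93937652]), 'rotation': array([-137.93384777,    0.42445061, -176.98293354])}
top {'fx': 503.2786573042063, 'fy': 503.2786573042063, 'cx': 283.55245922021015, 'cy': 215.67577023535617, 'distortion': array([-0.10177956,  0.        ,  0.        ,  0.        ,  0.        ]), 'origin': array([0.36233909, 0.04196692, 1.43541677]), 'rotation': array([-173.84055045,    1.30424733,  -89.26891861])}
```

View pics/top0.png

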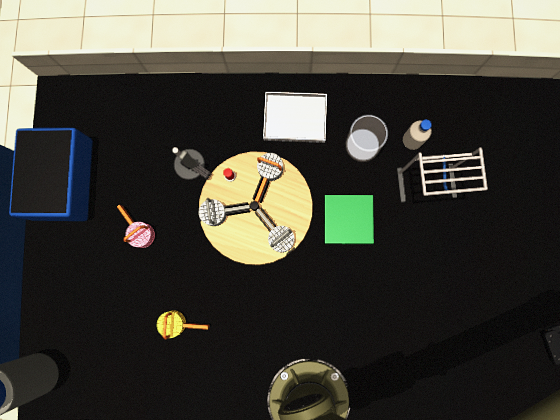

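View pics/side0.png

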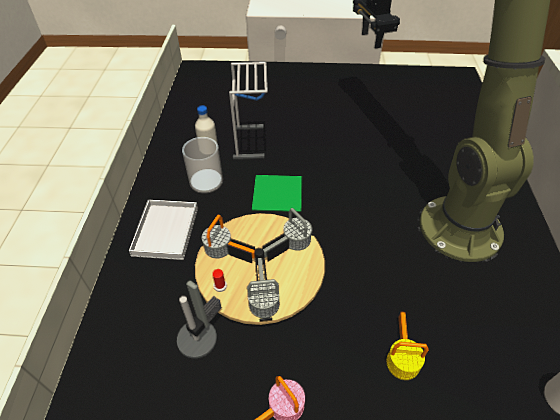

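Top view: the white-mesh filter with orange bail on the turntable is at (270,166). The greys are at (211,212) and (281,238), the red knob at (229,174), the mat at (349,219), the rack at (450,172), and the brush at (190,163). Look-alikes off the table are pink at (139,235) and yellow at (171,324). My choice is (270,166).

```bash
cat > h.py <<'E'
import numpy as np,cv2,pickle
from scipy.spatial.transform import Rotation as Ro
def K(c): return np.array([[c["fx"],0,c["cx"]],[0,c["fy"],c["cy"]],[0,0,1]])
def rot(c): return Ro.from_euler("xyz",c["rotation"],degrees=True).as_matrix()
def rays(c,uv):
    n=cv2.undistortPoints(np.array(uv,float).reshape(-1,1,2),K(c),c["distortion"])[:,0]
    return np.c_[n,np.ones(len(n))]@rot(c).T
def plane(c,uv,z):
    d=rays(c,uv);o=c["origin"];return o+d*((z-o[2])/d[:,2])[:,None]
def cloud(c):
    h,w=c["depth"].shape;v,u=np.mgrid[:h,:w]
    d=rays(c,np.c_[u.ravel(),v.ravel()])
    return (c["origin"]+d*c["depth"].reshape(-1,1)).reshape(h,w,3)
def hsv(c): return cv2.cvtColor(c["frame"],cv2.COLOR_RGB2HSV)
def mask(c,lo,hi): return cv2.inRange(hsv(c),np.array(lo),np.array(hi))>0
def big(m):
    n,l,s,ce=cv2.connectedComponentsWithStats(m.astype(np.uint8));i=1+np.argmax(s[1:,4]);return l==i
def proj(c,p):
    r=rot(c).T;t=-r@c["origin"]
    return cv2.projectPoints(np.array(p,float).reshape(-1,1,3),cv2.Rodrigues(r)[0],t,K(c),c["distortion"])[0][:,0]
def load(n): return pickle.load(open(n+".pkl","rb"))
E
python3 - <<'E'
from h import *
np.set_printoptions(precision=4,suppress=True)
for n in("top","side"):
    c=load(n+"0");P=cloud(c);H=hsv(c);X,Y,Z=P[...,0],P[...,1],P[...,2]
    print("==",n)
    wood=big(mask(c,(12,40,90),(30,200,255)))
    ct=max(cv2.findContours(wood.astype(np.uint8),0,2)[0],key=cv2.contourArea)
    hull=cv2.convexHull(ct)[:,0]
    q=plane(c,hull,.03);A=np.c_[2*q[:,:2],np.ones(len(q))];s=np.linalg.lstsq(A,(q[:,:2]**2).sum(1),rcond=None)[0]
    print("disc",s[:2],np.sqrt(s[2]+s[:2]@s[:2]),"woodz",np.median(Z[wood]))
    g=big(mask(c,(45,120,60),(80,255,255)))
    r=cv2.minAreaRect(plane(c,np.argwhere(g)[:,::-1],.005)[:,:2].astype(np.float32));print("mat",r,np.median(Z[g]))
    red=mask(c,(0,180,100),(4,255,255))|mask(c,(174,180,100),(180,255,255))
    red=big(red);uv=np.argwhere(red)[:,::-1];print("red",uv.mean(0),len(uv),P[red].min(0),P[red].max(0),"top",np.median(P[red&(Z>.083)],0), plane(c,[uv.mean(0)],.087 if n=="top" else .064))
    orr=mask(c,(5,150,90),(16,255,255))&(np.hypot(X-s[0],Y-s[1])<.2)
    b=orr&(Z>.11);uv=np.argwhere(orr)[:,::-1];print("orange",orr.sum(),b.sum(),Z[orr].max())
    if b.sum()>3: print(np.median(P[b],0),P[b].min(0),P[b].max(0),np.argwhere(b)[:,::-1].mean(0))
    bl=mask(c,(100,120,50),(125,255,255))&(Y<-.25)&(Z>.12)
    print("blue",bl.sum(),np.argwhere(bl)[:,::-1].mean(0),P[bl].min(0),P[bl].max(0))
    w=(Z>.225)&(Z<.27)&(Y<-.2)&(Y>-.6)&(X>.4)
    w=big(w) if n=="top" else w
    r=cv2.minAreaRect(P[w][:,:2].astype(np.float32));print("shelf",w.sum(),r,np.median(Z[w]))
im=load("top0")["frame"][130:270,180:320,::-1];cv2.imwrite("pics/crop0.png",cv2.resize(im,None,fx=4,fy=4))
a=load("side0")["frame"][55:165,190:300,::-1];b=load("top0")["frame"][130:220,380:500,::-1]
a=cv2.resize(a,(440,440));b=cv2.resize(b,(360,270));z=np.zeros((440,800,3),np.uint8);z[:,:440]=a;z[:270,440:]=b;cv2.imwrite("pics/rack.png",z)
E
```

```text
== top
disc [0.4855 0.1185] 0.8764831849022177 woodz 0.0776256146283616
mat ((0.5090590119361877, -0.11034265905618668), (0.1377742439508438, 0.13760098814964294), 0.5784931182861328) 0.004357603838679114
red [227.7368 172.5614] 57 [0.3623 0.042  0.072 ] [0.635  0.2393 1.4354] top [0.6259 0.2282 0.0867] [[0.6244 0.2286 0.087 ]]
orange 125 51 1.4354167747158373
[0.6473 0.1138 0.1277] [0.3623 0.042  0.1104] [0.6607 0.1474 1.4354] [266.4314 164.8235]
blue 159 [432.9748 145.3145] [ 0.5683 -0.3418  0.1361] [ 0.758  -0.2836  0.1924]
shelf 931 ((0.6032989621162415, -0.3354990780353546), (0.10662616789340973, 0.15840567648410797), 5.713258266448975) 0.2459439262518457
== side
disc [ 0.7393 -0.7602] 1.1725161503059678 woodz -0.4510792024941901
mat ((0.5118390917778015, -0.10707267373800278), (0.14101210236549377, 0.14479169249534607), 1.2421512603759766) 0.005843548058500847
red [218.3795 278.241 ] 166 [0.6164 0.2207 0.0388] [0.6382 0.2461 0.0908] top [0.6275 0.2328 0.0873] [[0.6281 0.2308 0.064 ]]Traceback (most recent call last):
  File "<stdin>", line 16, in <module>
    return umr_maximum(a, axis, None, out, keepdims, initial, where)
ValueError: zero-size array to reduction operation maximum which has no identity
```

Run:
```python
from h import *
np.set_printoptions(precision=4,suppress=True)
for n in("top","side"):
    c=load(n+"0");P=cloud(c);H=hsv(c);X,Y,Z=P[...,0],P[...,1],P[...,2];ok=c["depth"]>0
    print("==",n)
    wood=big(mask(c,(12,40,90),(30,200,255))&ok&(Z>.02)&(Z<.04)&(Y>-.1)&(Y<.4)&(X>.25)&(X<.75))
    hull=cv2.convexHull(np.argwhere(wood)[:,::-1].astype(np.int32))[:,0]
    q=plane(c,hull,.03);A=np.c_[2*q[:,:2],np.ones(len(q))];s=np.linalg.lstsq(A,(q[:,:2]**2).sum(1),rcond=None)[0]
    print("disc",s[:2],np.sqrt(s[2]+s[:2]@s[:2]),"woodz",np.median(Z[wood]))
    orr=mask(c,(3,130,80),(18,255,255))&ok&(np.hypot(X-s[0],Y-s[1])<.19)&(Z>.035)
    b=orr&(Z>.085);print("orange",orr.sum(),b.sum(),Z[orr].max())
    if b.sum()>3: print(np.median(P[b],0),P[b].min(0),P[b].max(0),np.argwhere(b)[:,::-1].mean(0)); print(P[orr&(Z>.118)])
    bl=mask(c,(100,120,50),(125,255,255))&ok&(Y<-.25)&(Z>.12)&(X<.68)
    print("blue",bl.sum());print(np.c_[np.argwhere(bl)[:,::-1],P[bl]])
    w=ok&(Z>.225)&(Z<.27)&(Y<-.2)&(Y>-.6)&(X>.4)&(X<.75)
    w=big(w)
    r=cv2.minAreaRect(P[w][:,:2].astype(np.float32));print("shelf",w.sum(),r,cv2.boxPoints(r),np.median(Z[w]))
im=load("top0")["frame"][130:270,180:320,::-1];cv2.imwrite("pics/crop0.png",cv2.resize(im,None,fx=4,fy=4))
a=load("side0")["frame"][55:165,190:300,::-1];b=load("top0")["frame"][130:220,380:500,::-1]
a=cv2.resize(a,(440,440));b=cv2.resize(b,(360,270));z=np.zeros((440,800,3),np.uint8);z[:,:440]=a;z[:270,440:]=b;cv2.imwrite("pics/rack.png",z)
```

```text
== top
disc [0.5373 0.1566] 0.16044670397360075 woodz 0.029520752743162237
orange 176 74 0.13527229146668684
[0.6454 0.1206 0.1257] [0.6173 0.0829 0.085 ] [0.6607 0.2421 0.1353] [263.6351 162.9189]
[[0.6603 0.1438 0.1225]
 [0.6607 0.1413 0.1208]
 [0.6574 0.1375 0.1353]
 [0.6572 0.1436 0.1241]
 [0.657  0.1409 0.1252]
 [0.6554 0.1377 0.1322]
 [0.6555 0.1324 0.132 ]
 [0.6564 0.13   0.1279]
 [0.6534 0.1405 0.129 ]
 [0.6534 0.1379 0.1289]
 [0.6528 0.135  0.1317]
 [0.6528 0.1324 0.1317]
 [0.6537 0.13   0.1279]
 [0.6538 0.1247 0.1277]
 [0.654  0.1221 0.1267]
 [0.651  0.1326 0.128 ]
 [0.6518 0.1302 0.1242]
 [0.6516 0.1275 0.1252]
 [0.6507 0.1245 0.1294]
 [0.651  0.1167 0.1281]
 [0.6481 0.1245 0.129 ]
 [0.6486 0.122  0.1268]
 [0.648  0.1192 0.1298]
 [0.6475 0.1164 0.1319]
 [0.6485 0.1113 0.1275]
 [0.6473 0.1084 0.1333]
 [0.6457 0.1166 0.128 ]
 [0.6454 0.1138 0.1293]
 [0.6448 0.1111 0.132 ]
 [0.6449 0.1084 0.1317]
 [0.6455 0.1032 0.1293]
 [0.6453 0.1006 0.1302]
 [0.6463 0.0981 0.1257]
 [0.6435 0.1113 0.1258]
 [0.6437 0.1087 0.1246]
 [0.6433 0.106  0.1267]
 [0.6429 0.1032 0.129 ]
 [0.6438 0.095
[... 8860 characters left out ...]
1724]
 [254.      98.       0.5917  -0.3329   0.1743]
 [255.      98.       0.5885  -0.3309   0.1758]
 [256.      98.       0.5862  -0.3371   0.1716]
 [257.      98.       0.583   -0.3354   0.1728]
 [258.      98.       0.58    -0.3354   0.1729]
 [259.      98.       0.5769  -0.3352   0.1731]
 [254.      99.       0.5916  -0.3301   0.1726]
 [255.      99.       0.5891  -0.3344   0.1697]
 [256.      99.       0.5861  -0.3347   0.1696]
 [257.      99.       0.5831  -0.335    0.1695]]
shelf 473 ((0.6063753962516785, -0.3325289487838745), (0.10522861033678055, 0.16179411113262177), 5.290807723999023) [[ 0.5465 -0.2568]
 [ 0.5614 -0.4179]
 [ 0.6662 -0.4082]
 [ 0.6513 -0.2471]] 0.24668229133134312
```

View pics/crop0.png

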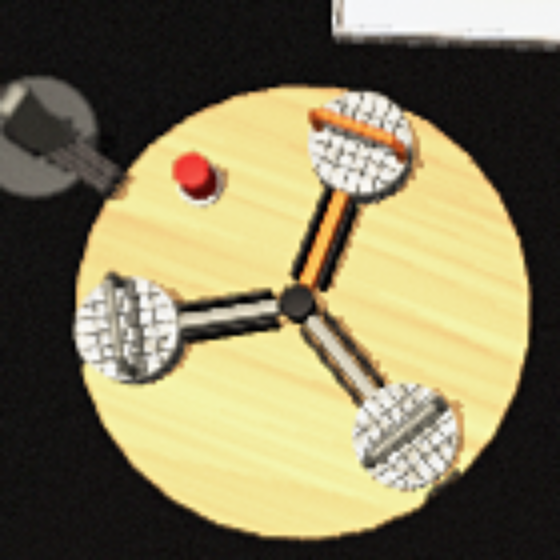

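View pics/rack.png

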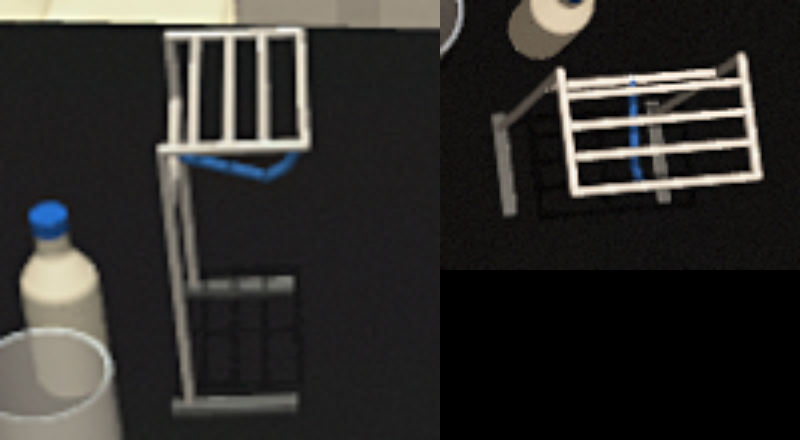

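Crop: the target really is the orange-bailed filter at crop (360,145), with its handle toward the hub at (297,303) and the red knob at (195,177). Rack: the blue hook opens toward the robot (world −x), lowest near (257,98) in the side view, under the wire shelf.

```bash
cat > plan.py <<'E'
import json,numpy as np,os
from scipy.spatial.transform import Rotation as Ro
from cell import get_obs
def state(): return json.load(open("cmd.json")) if os.path.exists("cmd.json") else dict(p=[.225,-.61,.223],yaw=20.274)
def rows(wps,save=True):
    """wps: (pos,yaw,grip) each one row; tool points down. Prints rows of the move."""
    s=state();p0=np.array(s["p"]);R0=Ro.from_euler("xyz",[180,0,s["yaw"]],degrees=True);out=[]
    for p,y,g in wps:
        d=R0.inv().apply(np.array(p)-p0)/.3
        w=(R0.inv()*Ro.from_euler("xyz",[180,0,y],degrees=True)).as_rotvec()/np.pi
        out.append([round(float(v)+0.,4) for v in (*d,*w,g)])
    print(json.dumps([out]).replace(" ",""),len(out))
    if save: json.dump(dict(p=list(map(float,p)),yaw=float(y)),open("cmd.json","w"))
def line(p,yaw,g,v=.035,frm=None,hold=0):
    s=state();a,ya=(np.array(s["p"]),s["yaw"]) if frm is None else (np.array(frm[0]),frm[1])
    n=max(1,int(np.ceil(max(np.linalg.norm(np.array(p)-a)/v,abs(yaw-ya)/7))))
    return [(a+(np.array(p)-a)*i/n,ya+(yaw-ya)*i/n,g) for i in range(1,n+1)]+[(np.array(p),yaw,g)]*hold
def check():
    o=get_obs();s=state();print("t",round(o["time_s"],2),"meas",o["tool_pos"].round(4),o["tool_rot"].round(2),"cmd-meas mm",((np.array(s["p"])-o["tool_pos"])*1e3).round(1),"F",o["force"].round(1),"w",round(o["grip_width"],4),"gf",round(float(o["grasp_force"]),1),"q",o["qpos"].round(0))
E
python3 - <<'E'
from h import *
from plan import *
from scipy.optimize import least_squares
np.set_printoptions(precision=4,suppress=True)
K_=np.array([.6265,.229]);B=np.array([.649,.1175]);D=np.array([.5382,.1585])
f=lambda a:np.r_[np.hypot(*(K_-a))-.115,np.hypot(*(B-a))-.118,(a-D)]
a=least_squares(f,D).x;ang=lambda p:np.degrees(np.arctan2(*(p-a)[::-1]))
print("axis",a,"knob",ang(K_),np.hypot(*(K_-a)),"bail",ang(B),np.hypot(*(B-a)))
for n in("top","side"):
    c=load(n+"0");P=cloud(c);ok=c["depth"]>0;r=np.hypot(P[...,0]-a[0],P[...,1]-a[1])
    m=ok&(r<.30)&(r>.15)&(P[...,1]>.2)&(P[...,2]>.04)&(P[...,2]<.2)
    Q=P[m];print(n,len(Q),"brush ang",np.percentile([ang(q[:2]) for q in Q],[5,25,50,75,95]),"z",Q[:,2].max(),r[m].min())
# approach above knob, tool x along brush direction
E
```

```text
axis [0.5377 0.1577] knob 38.7580423598393 0.11390322862969653 bail -19.852232105362006 0.11835500359438762
top 368 brush ang [54.2021 55.9154 57.6022 59.2019 60.3547] z 0.19946122990632786 0.15018797204515152
side 1161 brush ang [54.9765 57.3582 58.8385 60.1102 97.5961] z 0.19985092654619996 0.1500053932049204
```

Run:
```python
from plan import *
w=line([.6265,.2285,.20],58,.6,.0405)
rows(w[:12]);rows(w[12:]+[w[-1]]);
```

```text
[[[0.0967,-0.0938,0.0033,0.0,0.0,-0.0091,0.6],[0.1934,-0.1877,0.0067,-0.0,0.0,-0.0182,0.6],[0.2901,-0.2815,0.01,-0.0,0.0,-0.0273,0.6],[0.3868,-0.3753,0.0133,-0.0,0.0,-0.0365,0.6],[0.4835,-0.4692,0.0167,0.0,0.0,-0.0456,0.6],[0.5802,-0.563,0.02,0.0,0.0,-0.0547,0.6],[0.6768,-0.6568,0.0233,-0.0,0.0,-0.0638,0.6],[0.7735,-0.7506,0.0267,0.0,0.0,-0.0729,0.6],[0.8702,-0.8445,0.03,-0.0,0.0,-0.082,0.6],[0.9669,-0.9383,0.0333,-0.0,0.0,-0.0911,0.6],[1.0636,-1.0321,0.0367,-0.0,0.0,-0.1002,0.6],[1.1603,-1.126,0.04,-0.0,0.0,-0.1094,0.6]]] 12
[[[0.1226,-0.0558,0.0033,0.0,0.0,-0.0091,0.6],[0.2453,-0.1116,0.0067,0.0,0.0,-0.0182,0.6],[0.3679,-0.1673,0.01,0.0,0.0,-0.0273,0.6],[0.4906,-0.2231,0.0133,0.0,0.0,-0.0365,0.6],[0.6132,-0.2789,0.0167,0.0,0.0,-0.0456,0.6],[0.7359,-0.3347,0.02,-0.0,0.0,-0.0547,0.6],[0.8585,-0.3905,0.0233,0.0,0.0,-0.0638,0.6],[0.9812,-0.4462,0.0267,0.0,0.0,-0.0729,0.6],[1.1038,-0.502,0.03,0.0,0.0,-0.082,0.6],[1.2265,-0.5578,0.0333,0.0,0.0,-0.0911,0.6],[1.3491,-0.6136,0.0367,0.0,0.0,-0.1002,0.6],[1.3491,-0.6136,0.0367,0.0,0.0,-0.1002,0.6]]] 12
```

```bash
rm cmd.json
python3 - <<'E'
from plan import *
a=np.array(state()["p"]);b=np.array([.6265,.2285,.20])
for f,y in((.34,33),(.67,46),(1,58)): rows([(a+(b-a)*f,y,.6)])
E
```

```text
[[[0.7561,-0.7338,0.0261,-0.0,0.0,-0.0707,0.6]]] 1
[[[0.8727,-0.533,0.0253,0.0,0.0,-0.0722,0.6]]] 1
[[[0.9703,-0.323,0.0253,0.0,0.0,-0.0667,0.6]]] 1
```

Emit:
servo_tool:
  series:
    - [[0.7561,-0.7338,0.0261,0,0,-0.0707,0.6],[0.7561,-0.7338,0.0261,0,0,-0.0707,0.6],[0.7561,-0.7338,0.0261,0,0,-0.0707,0.6],[0.7561,-0.7338,0.0261,0,0,-0.0707,0.6],[0.7561,-0.7338,0.0261,0,0,-0.0707,0.6],[0.7561,-0.7338,0.0261,0,0,-0.0707,0.6],[0.7561,-0.7338,0.0261,0,0,-0.0707,0.6],[0.7561,-0.7338,0.0261,0,0,-0.0707,0.6],[0.7561,-0.7338,0.0261,0,0,-0.0707,0.6],[0.7561,-0.7338,0.0261,0,0,-0.0707,0.6]]

```text
time_s: 0.93
tool_pos: [0.3623, -0.3233, 0.2147]
tool_rot: [180.0, 0.0, 33.2]
force: [0.9, -0.4, 0.2]
grip_width: 0.0526
grasp_force: 0.0
```

```bash
python3 -c "
from plan import *;check()"
```

```text
t 0.93 meas [ 0.3623 -0.3233  0.2147] [1.7999e+02 4.0000e-02 3.3210e+01] cmd-meas mm [264.2 551.8 -14.7] F [ 0.9 -0.4  0.2] w 0.0526 gf 0.0 q [ 57.  -1. -18. 106.  -0.  75. -18.]
```

Emit:
servo_tool:
  series:
    - [[0.8727,-0.533,0.0253,0,0,-0.0722,0.6],[0.8727,-0.533,0.0253,0,0,-0.0722,0.6],[0.8727,-0.533,0.0253,0,0,-0.0722,0.6],[0.8727,-0.533,0.0253,0,0,-0.0722,0.6],[0.8727,-0.533,0.0253,0,0,-0.0722,0.6],[0.8727,-0.533,0.0253,0,0,-0.0722,0.6],[0.8727,-0.533,0.0253,0,0,-0.0722,0.6],[0.8727,-0.533,0.0253,0,0,-0.0722,0.6],[0.8727,-0.533,0.0253,0,0,-0.0722,0.6],[0.8727,-0.533,0.0253,0,0,-0.0722,0.6]]

```text
time_s: 1.77
tool_pos: [0.4942, -0.0489, 0.2067]
tool_rot: [-180.0, 0.0, 46.0]
force: [0.3, -0.2, -0.7]
grip_width: 0.0523
grasp_force: 0.0
```

Emit:
servo_tool:
  series:
    - [[0.9703,-0.323,0.0253,0,0,-0.0667,0.6],[0.9703,-0.323,0.0253,0,0,-0.0667,0.6],[0.9703,-0.323,0.0253,0,0,-0.0667,0.6],[0.9703,-0.323,0.0253,0,0,-0.0667,0.6],[0.9703,-0.323,0.0253,0,0,-0.0667,0.6],[0.9703,-0.323,0.0253,0,0,-0.0667,0.6],[0.9703,-0.323,0.0253,0,0,-0.0667,0.6],[0.9703,-0.323,0.0253,0,0,-0.0667,0.6],[0.9703,-0.323,0.0253,0,0,-0.0667,0.6],[0.9703,-0.323,0.0253,0,0,-0.0667,0.6]]

```text
time_s: 2.6
tool_pos: [0.6274, 0.2264, 0.1981]
tool_rot: [-180.0, 0.2, 57.9]
force: [0.1, -0.8, -0.9]
grip_width: 0.052
grasp_force: 0.0
```

Run:
```python
from plan import *
check()
rows([([.6265,.2285,.065],58,.6)])
A=np.array([.5377,.1577])
```

```text
t 2.6 meas [0.6274 0.2264 0.1981] [-1.7997e+02  1.5000e-01  5.7890e+01] cmd-meas mm [-0.9  2.1  1.9] F [ 0.1 -0.8 -0.9] w 0.052 gf 0.0 q [ 10.  27. -44.  81.  19.  79. -67.]
[[[-0.0,-0.0,0.45,0.0,0.0,0.0,0.6]]] 1
```

Emit:
servo_tool:
  series:
    - [[0,0,0.2,0,0,0,0.6],[0,0,0.445,0,0,0,0.6],[0,0,0.445,0,0,0,0.6],[0,0,0.445,0,0,0,0.6],[0,0,0.445,0,0,0,0.6],[0,0,0.445,0,0,0,0],[0,0,0.445,0,0,0,0],[0,0,0.445,0,0,0,0],[0,0,0.445,0,0,0,0],[0,0,0.445,0,0,0,0]]
  grip_force: 25

```text
time_s: 3.43
tool_pos: [0.6274, 0.2292, 0.0678]
tool_rot: [179.9, -0.1, 58.0]
force: [-3.7, 1.9, 3.2]
grip_width: 0.0268
grasp_force: 2.0
```

Run:
```python
from plan import *
s=state();s["p"][2]=.0665;json.dump(s,open("cmd.json","w"))
check()
A=np.array([.5377,.1577]);p=np.array(s["p"][:2]);r0=p-A;th0=np.degrees(np.arctan2(r0[1],r0[0]));print(th0,np.hypot(*r0))
for k in range(4):
    w=[]
    for i in range(1,13):
        t=np.radians(th0+k*90+i*7.5)
        # start radius blends to .115
        w.append((np.r_[A+.1145*np.array([np.cos(t),np.sin(t)]),.0665],58,0))
    rows(w)
```

```text
t 3.43 meas [0.6274 0.2292 0.0678] [ 1.7992e+02 -1.0000e-01  5.8000e+01] cmd-meas mm [-0.9 -0.7 -1.3] F [-3.7  1.9  3.2] w 0.0268 gf 2.0 q [  8.  33. -42.  89.  23.  67. -70.]
38.56526084896329 0.11356971427277608
[[[0.0164,-0.047,-0.0,0.0,0.0,0.0,0.0],[0.0235,-0.0964,-0.0,0.0,0.0,0.0,0.0],[0.0241,-0.1464,-0.0,0.0,0.0,0.0,0.0],[0.0182,-0.1959,-0.0,0.0,0.0,0.0,0.0],[0.0059,-0.2443,-0.0,0.0,0.0,0.0,0.0],[-0.0127,-0.2907,-0.0,0.0,0.0,0.0,0.0],[-0.0371,-0.3342,-0.0,0.0,0.0,0.0,0.0],[-0.0671,-0.3742,-0.0,0.0,0.0,0.0,0.0],[-0.1019,-0.4099,-0.0,0.0,0.0,0.0,0.0],[-0.1412,-0.4407,-0.0,0.0,0.0,0.0,0.0],[-0.1841,-0.4662,-0.0,0.0,0.0,0.0,0.0],[-0.23,-0.4859,-0.0,0.0,0.0,0.0,0.0]]] 12
[[[-0.0481,-0.0135,-0.0,0.0,0.0,0.0,0.0],[-0.0975,-0.0206,-0.0,0.0,0.0,0.0,0.0],[-0.1474,-0.0212,-0.0,0.0,0.0,0.0,0.0],[-0.197,-0.0153,-0.0,0.0,0.0,0.0,0.0],[-0.2453,-0.0029,-0.0,0.0,0.0,0.0,0.0],[-0.2917,0.0156,0.0,0.0,0.0,0.0,0.0],[-0.3352,0.0401,0.0,0.0,0.0,0.0,0.0],[-0.3752,0.07,0.0,0.0,0.0,0.0,0.0],[-0.4109,0.1049,0.0,0.0,0.0,0.0,0.0],[-0.4418,0.1441,0.0,0.0,0.0,0.0,0.0],[-0.4673,0.187,0.0,0.0,0.0,0.0,0.0],[-0.
[... 226 characters left out ...]
.0156,0.2917,0.0,0.0,0.0,0.0,0.0],[0.0401,0.3352,0.0,0.0,0.0,0.0,0.0],[0.07,0.3752,0.0,0.0,0.0,0.0,0.0],[0.1049,0.4109,0.0,0.0,0.0,0.0,0.0],[0.1441,0.4418,0.0,0.0,0.0,0.0,0.0],[0.187,0.4673,0.0,0.0,0.0,0.0,0.0],[0.2329,0.4869,0.0,0.0,0.0,0.0,0.0]]] 12
[[[0.0481,0.0135,0.0,0.0,0.0,0.0,0.0],[0.0975,0.0206,0.0,0.0,0.0,0.0,0.0],[0.1474,0.0212,0.0,0.0,0.0,0.0,0.0],[0.197,0.0153,0.0,0.0,0.0,0.0,0.0],[0.2453,0.0029,0.0,0.0,0.0,0.0,0.0],[0.2917,-0.0156,-0.0,0.0,0.0,0.0,0.0],[0.3352,-0.0401,-0.0,0.0,0.0,0.0,0.0],[0.3752,-0.07,-0.0,0.0,0.0,0.0,0.0],[0.4109,-0.1049,-0.0,0.0,0.0,0.0,0.0],[0.4418,-0.1441,-0.0,0.0,0.0,0.0,0.0],[0.4673,-0.187,-0.0,0.0,0.0,0.0,0.0],[0.4869,-0.2329,-0.0,0.0,0.0,0.0,0.0]]] 12
```

Emit:
servo_tool:
  series:
    - [[0,0,0,0,0,0,0],[0.0164,-0.047,0,0,0,0,0],[0.0235,-0.0964,0,0,0,0,0],[0.0241,-0.1464,0,0,0,0,0],[0.0182,-0.1959,0,0,0,0,0],[0.0059,-0.2443,0,0,0,0,0],[-0.0127,-0.2907,0,0,0,0,0],[-0.0371,-0.3342,0,0,0,0,0],[-0.0671,-0.3742,0,0,0,0,0],[-0.1019,-0.4099,0,0,0,0,0],[-0.1412,-0.4407,0,0,0,0,0],[-0.1841,-0.4662,0,0,0,0,0]]

```text
time_s: 4.43
tool_pos: [0.4806, 0.2561, 0.0676]
tool_rot: [179.8, -0.2, 58.0]
force: [3.6, -1.5, 6.3]
grip_width: 0.0253
grasp_force: 25.0
```

Run:
```python
from plan import *
A=np.array([.5377,.1577]);th0=38.565
def P(a): t=np.radians(th0+a);return np.r_[A+.1145*np.array([np.cos(t),np.sin(t)]),.0665]
json.dump(dict(p=list(P(82.5)),yaw=58.),open("cmd.json","w"));check()
for k in range(3):
    rows([(P(min(360,82.5+k*90+7.5*i)),58,0) for i in range(1,13)])
rows([(P(a),58,0) for a in(355,360)])
```

```text
t 4.43 meas [0.4806 0.2561 0.0676] [179.76  -0.18  58.01] cmd-meas mm [-1.9 -0.3 -1.1] F [ 3.6 -1.5  6.3] w 0.0253 gf 25.0 q [ 10.  19. -48. 107.  16.  60. -76.]
[[[-0.0459,-0.0197,-0.0,0.0,0.0,0.0,0.0],[-0.094,-0.0332,-0.0,0.0,0.0,0.0,0.0],[-0.1434,-0.0403,-0.0,0.0,0.0,0.0,0.0],[-0.1933,-0.0409,-0.0,0.0,0.0,0.0,0.0],[-0.2429,-0.0349,-0.0,0.0,0.0,0.0,0.0],[-0.2912,-0.0226,-0.0,0.0,0.0,0.0,0.0],[-0.3376,-0.004,-0.0,0.0,0.0,0.0,0.0],[-0.3811,0.0204,0.0,0.0,0.0,0.0,0.0],[-0.4211,0.0503,0.0,0.0,0.0,0.0,0.0],[-0.4568,0.0852,0.0,0.0,0.0,0.0,0.0],[-0.4877,0.1244,0.0,0.0,0.0,0.0,0.0],[-0.5132,0.1674,0.0,0.0,0.0,0.0,0.0]]] 12
[[[-0.0197,0.0459,0.0,0.0,0.0,0.0,0.0],[-0.0332,0.094,0.0,0.0,0.0,0.0,0.0],[-0.0403,0.1434,0.0,0.0,0.0,0.0,0.0],[-0.0409,0.1933,0.0,0.0,0.0,0.0,0.0],[-0.0349,0.2429,0.0,0.0,0.0,0.0,0.0],[-0.0226,0.2912,0.0,0.0,0.0,0.0,0.0],[-0.004,0.3376,0.0,0.0,0.0,0.0,0.0],[0.0204,0.3811,0.0,0.0,0.0,0.0,0.0],[0.0503,0.4211,0.0,0.0,0.0,0.0,0.0],[0.0852,0.4568,0.0,0.0,0.0,0.0,0.0],[0.1244,0.4877,0.0,0.0,0.0,0.0,0.0],[0.1674,0.5132,0.0,0.0,0.0,0.0,0.0]]] 12
[[[0.0459,0.0197,0.0,0.0,0.0,0.0,0.0],[0.094,0.0332,0.0,0.0,0.0,0.0,0.0],[0.1434,0.0403,0.0,0.0,0.0,0.0,0.0],[0.1933,0.0409,0.0,0.0,0.0,0.0,0.0],[0.2429,0.0349,0.0,0.0,0.0,0.0,0.0],[0.2912,0.0226,0.0,0.0,0.0,0.0,0.0],[0.3376,0.004,0.0,0.0,0.0,0.0,0.0],[0.3811,-0.0204,-0.0,0.0,0.0,0.0,0.0],[0.4211,-0.0503,-0.0,0.0,0.0,0.0,0.0],[0.4568,-0.0852,-0.0,0.0,0.0,0.0,0.0],[0.4877,-0.1244,-0.0,0.0,0.0,0.0,0.0],[0.5132,-0.1674,-0.0,0.0,0.0,0.0,0.0]]] 12
[[[0.0072,-0.015,-0.0,0.0,0.0,0.0,0.0],[0.0197,-0.0459,-0.0,0.0,0.0,0.0,0.0]]] 2
```

Forces are low. Carrying on round.

Emit:
servo_tool:
  series:
    - [[-0.0459,-0.0197,0,0,0,0,0],[-0.094,-0.0332,0,0,0,0,0],[-0.1434,-0.0403,0,0,0,0,0],[-0.1933,-0.0409,0,0,0,0,0],[-0.2429,-0.0349,0,0,0,0,0],[-0.2912,-0.0226,0,0,0,0,0],[-0.3376,-0.004,0,0,0,0,0],[-0.3811,0.0204,0,0,0,0,0],[-0.4211,0.0503,0,0,0,0,0],[-0.4568,0.0852,0,0,0,0,0],[-0.4877,0.1244,0,0,0,0,0],[-0.5132,0.1674,0,0,0,0,0]]

```text
time_s: 5.43
tool_pos: [0.4391, 0.0984, 0.0675]
tool_rot: [-180.0, 0.1, 58.1]
force: [-5.5, -0.5, 12.3]
grip_width: 0.0253
grasp_force: 25.0
```

Emit:
servo_tool:
  series:
    - [[-0.0197,0.0459,0,0,0,0,0],[-0.0332,0.094,0,0,0,0,0],[-0.0403,0.1434,0,0,0,0,0],[-0.0409,0.1933,0,0,0,0,0],[-0.0349,0.2429,0,0,0,0,0],[-0.0226,0.2912,0,0,0,0,0],[-0.004,0.3376,0,0,0,0,0],[0.0204,0.3811,0,0,0,0,0],[0.0503,0.4211,0,0,0,0,0],[0.0852,0.4568,0,0,0,0,0],[0.1244,0.4877,0,0,0,0,0],[0.1674,0.5132,0,0,0,0,0]]

```text
time_s: 6.43
tool_pos: [0.5988, 0.0587, 0.0676]
tool_rot: [179.9, 0.0, 57.9]
force: [-1.8, -1.8, 9.1]
grip_width: 0.0253
grasp_force: 25.0
```

Emit:
servo_tool:
  series:
    - [[0.0459,0.0197,0,0,0,0,0],[0.094,0.0332,0,0,0,0,0],[0.1434,0.0403,0,0,0,0,0],[0.1933,0.0409,0,0,0,0,0],[0.2429,0.0349,0,0,0,0,0],[0.2912,0.0226,0,0,0,0,0],[0.3376,0.004,0,0,0,0,0],[0.3811,-0.0204,0,0,0,0,0],[0.4211,-0.0503,0,0,0,0,0],[0.4568,-0.0852,0,0,0,0,0],[0.4877,-0.1244,0,0,0,0,0],[0.5132,-0.1674,0,0,0,0,0]]

```text
time_s: 7.43
tool_pos: [0.6365, 0.2165, 0.0676]
tool_rot: [179.9, 0.1, 58.0]
force: [-4.2, -5.0, 10.2]
grip_width: 0.0252
grasp_force: 25.0
```

Emit:
servo_tool:
  series:
    - [[0.0072,-0.015,0,0,0,0,0],[0.0197,-0.0459,0,0,0,0,0],[0.0197,-0.0459,0,0,0,0,0],[0.0197,-0.0459,0,0,0,0,0],[0.0197,-0.0459,0,0,0,0,0],[0.0197,-0.0459,0,0,0,0,0.5],[0.0197,-0.0459,0,0,0,0,0.6],[0.0197,-0.0459,0,0,0,0,0.6],[0.0197,-0.0459,0,0,0,0,0.6],[0.0197,-0.0459,-0.45,0,0,0,0.6],[0.0197,-0.0459,-0.45,0,0,0,0.6],[0.0197,-0.0459,-0.45,0,0,0,0.6]]

```text
time_s: 8.43
tool_pos: [0.6268, 0.229, 0.1914]
tool_rot: [-179.9, 0.1, 58.0]
force: [1.2, 0.3, 0.5]
grip_width: 0.0515
grasp_force: 0.0
```

```bash
cat > see.py <<'E'
from h import *
from cell import eyes
def see(n):
    for k in("side","top"): pickle.dump(eyes.read_camera(k),open(f"{k}{n}.pkl","wb"))
def bail(n,reg,z0,zt):
    """orange pixels above z0 within 60 mm of reg; bar centre/direction with rays onto z=zt"""
    for k in("top","side"):
        c=load(k+n);P=cloud(c);m=mask(c,(3,130,80),(18,255,255))&(c["depth"]>0)&(P[...,2]>z0)&(np.hypot(P[...,0]-reg[0],P[...,1]-reg[1])<.06)
        if m.sum()<5: print(k,"none");continue
        q=plane(c,np.argwhere(m)[:,::-1],zt)[:,:2];r=cv2.minAreaRect(q.astype(np.float32));v=np.linalg.svd(q-q.mean(0))[2][0]
        print(k,m.sum(),"centre",np.array(r[0]).round(4),"size",np.array(r[1]).round(4),"mean",q.mean(0).round(4),"dir",round(np.degrees(np.arctan2(v[1],v[0]))%180,1),"zmax",np.percentile(P[m][:,2],90).round(4))
E
python3 - <<'E'
from see import *; from plan import *
A=np.array([.5377,.1577]);t=np.radians(38.565)
json.dump(dict(p=[*(A+.1145*np.array([np.cos(t),np.sin(t)])),.0665+.135],yaw=58.),open("cmd.json","w"));check()
see("1")
bail("0",(.649,.1175),.122,.128);bail("1",(.649,.1175),.122,.128)
c=load("top1");P=cloud(c);red=big(mask(c,(0,180,100),(4,255,255))|mask(c,(174,180,100),(180,255,255)));print(np.argwhere(red)[:,::-1].mean(0),red.sum())
c=load("side1");red=big(mask(c,(0,180,100),(4,255,255))|mask(c,(174,180,100),(180,255,255)));print(np.argwhere(red)[:,::-1].mean(0),red.sum())
cv2.imwrite("pics/s1.png",c["frame"][...,::-1])
E
```

```text
t 8.43 meas [0.6268 0.229  0.1914] [-1.799e+02  9.000e-02  5.801e+01] cmd-meas mm [ 0.4  0.1 10.1] F [1.2 0.3 0.5] w 0.0515 gf 0.0 q [  8.  27. -41.  82.  18.  78. -66.]
top 47 centre [0.6485 0.1161] size [0.0585 0.0081] mean [0.6477 0.1159] dir 69.6 zmax 0.1319
side 70 centre [0.6505 0.1176] size [0.0593 0.0097] mean [0.6506 0.1176] dir 70.3 zmax 0.1324
top 55 centre [0.6677 0.1458] size [0.1264 0.0153] mean [0.6501 0.1183] dir 62.4 zmax 0.1326
side 9 centre [0.6588 0.1408] size [0.0047 0.0094] mean [0.659  0.1412] dir 99.4 zmax 0.1293Traceback (most recent call last):
  File "<stdin>", line 6, in <module>
  File "h.py", line 17, in big
    n,l,s,ce=cv2.connectedComponentsWithStats(m.astype(np.uint8));i=1+np.argmax(s[1:,4]);return l==i
                                                                      ~~~~~~~~~^^^^^^^^^
    return _wrapfunc(a, 'argmax', axis=axis, out=out, **kwds)
    return bound(*args, **kwds)
ValueError: attempt to get argmax of an empty sequence
```

Run:
```python
from plan import *
rows([([.6495,.117,.2],70,.5)]);rows([([.6495,.117,.109],70,.5)])
```

```text
[[[-0.2775,0.2609,0.005,0.0,0.0,-0.0667,0.5]]] 1
[[[0.0,-0.0,0.3033,0.0,0.0,0.0,0.5]]] 1
```

Emit:
servo_tool:
  series:
    - [[-0.2775,0.2609,0.005,0,0,-0.0667,0.5],[-0.2775,0.2609,0.005,0,0,-0.0667,0.5],[-0.2775,0.2609,0.005,0,0,-0.0667,0.5],[-0.2775,0.2609,0.005,0,0,-0.0667,0.5],[-0.2775,0.2609,0.005,0,0,-0.0667,0.5]]

```text
time_s: 8.95
tool_pos: [0.6505, 0.1134, 0.1887]
tool_rot: [-180.0, 0.1, 69.7]
force: [0.4, 1.5, -0.5]
grip_width: 0.0441
grasp_force: 0.0
```

Run:
```python
from see import *; from plan import *
s=state();s["p"][2]=.2;json.dump(s,open("cmd.json","w"));check()
see("1")
bail("1",(.649,.1175),.118,.128)
for k in("top","side"):
    for n in "01":
        c=load(k+n);red=mask(c,(0,170,90),(4,255,255))|mask(c,(172,170,90),(180,255,255))
        red[:,:180]=0;red[:,260:]=0
        print(k,n,red.sum(), np.argwhere(red)[:,::-1].mean(0) if red.any() else 0)
cv2.imwrite("pics/s1.png",c["frame"][...,::-1])
```

```text
t 8.95 meas [0.6505 0.1134 0.1887] [-1.7999e+02  7.0000e-02  6.9650e+01] cmd-meas mm [-1.   3.6 11.3] F [ 0.4  1.5 -0.5] w 0.0441 gf 0.0 q [ 19.  26. -42.  83.  17.  78. -44.]
top none
side 78 centre [ 0.8332 -0.3272] size [0.0423 1.0193] mean [0.6649 0.0845] dir 112.5 zmax 0.1315
top 0 65 [227.87692308 173.        ]
top 1 65 [228.03076923 172.75384615]
side 0 168 [218.44642857 278.30357143]
side 1 166 [218.39759036 278.07831325]
```

View pics/s1.png

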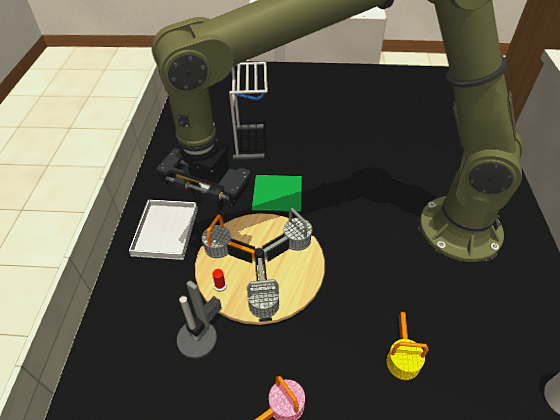

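The side view shows the turntable back at its start: knob at (218,278), same as before; orange bail at (215,226); both greys in place. The gripper hovers over the orange filter.

Run:
```python
from plan import *
s=state();s["p"][2]=.190;json.dump(s,open("cmd.json","w"));check()
rows([([.6495,.117,.109],70,.5)])
```

```text
t 9.05 meas [0.6494 0.1183 0.1893] [-1.7995e+02 -5.0000e-02  7.0040e+01] cmd-meas mm [ 0.1 -1.3  0.7] F [ 0.3  0.4 -1.2] w 0.0438 gf 0.0 q [ 18.  26. -42.  83.  17.  78. -44.]
[[[0.0,-0.0,0.27,0.0,0.0,0.0,0.5]]] 1
```

Emit:
servo_tool:
  series:
    - [[0,0,0.12,0,0,0,0.5],[0,0,0.24,0,0,0,0.5],[0,0,0.27,0,0,0,0.5],[0,0,0.27,0,0,0,0],[0,0,0.27,0,0,0,0],[0,0,0.27,0,0,0,0],[0,0,0.27,0,0,0,0],[0,0,0.27,0,0,0,0],[0,0,0.27,0,0,0,0],[0,0,0.27,0,0,0,0],[0,0,0.27,0,0,0,0],[0,0,0.27,0,0,0,0]]
  grip_force: 35

```text
time_s: 10.05
tool_pos: [0.65, 0.1173, 0.1094]
tool_rot: [180.0, -0.0, 70.0]
force: [-0.8, 0.2, 5.9]
grip_width: 0.0066
grasp_force: 35.0
```

Emit:
servo_tool:
  series:
    - [[0,0,-0.03,0,0,0,0],[0,0,-0.08,0,0,0,0],[0,0,-0.16,0,0,0,0],[0,0,-0.24,0,0,0,0],[0,0,-0.3,0,0,0,0],[0,0,-0.3,0,0,0,0]]

```text
time_s: 10.55
tool_pos: [0.6519, 0.118, 0.2032]
tool_rot: [179.6, -0.2, 70.0]
force: [0.5, 1.0, -0.6]
grip_width: 0.0068
grasp_force: 35.0
```

Run:
```python
from plan import *
s=state();s["p"][2]=.199;json.dump(s,open("cmd.json","w"));check()
rows([([.535,-.112,.199],95.5,0)]);rows([([.535,-.112,.105],95.5,0)],save=False)
```

```text
t 10.55 meas [0.6519 0.118  0.2032] [179.65  -0.2   70.  ] cmd-meas mm [-2.4 -1.  -4.2] F [ 0.5  1.  -0.6] w 0.0068 gf 35.0 q [ 18.  25. -42.  82.  17.  79. -44.]
[[[-0.8478,-0.0976,-0.0,0.0,0.0,-0.1417,0.0]]] 1
[[[0.0,-0.0,0.3133,0.0,0.0,0.0,0.0]]] 1
```

Emit:
servo_tool:
  series:
    - [[-0.05,-0.006,0,0,0,-0.012,0],[-0.13,-0.015,0,0,0,-0.025,0],[-0.22,-0.025,0,0,0,-0.04,0],[-0.32,-0.037,0,0,0,-0.055,0],[-0.42,-0.048,0,0,0,-0.07,0],[-0.52,-0.06,0,0,0,-0.088,0],[-0.62,-0.071,0,0,0,-0.105,0],[-0.71,-0.082,0,0,0,-0.12,0],[-0.79,-0.091,0,0,0,-0.132,0],[-0.8478,-0.0976,0,0,0,-0.1417,0],[-0.8478,-0.0976,0,0,0,-0.1417,0],[-0.8478,-0.0976,0,0,0,-0.1417,0]]

```text
time_s: 11.55
tool_pos: [0.5343, -0.113, 0.1976]
tool_rot: [-179.9, -0.0, 95.3]
force: [0.4, -0.5, -1.2]
grip_width: 0.0068
grasp_force: 35.0
```

Run:
```python
from see import *; from plan import *
check();see("2")
c=load("side2");P=cloud(c);m=(c["depth"]>0)&(np.hypot(P[...,0]-.535,P[...,1]+.112)<.05)&(P[...,2]<.16)&(P[...,2]>.05)
print("filter low z",np.percentile(P[m][:,2],[0.5,2,50,98]),P[m].mean(0))
cv2.imwrite("pics/s2.png",cv2.resize(c["frame"][80:260,150:390,::-1],None,fx=3,fy=3))
```

```text
t 11.55 meas [ 0.5343 -0.113   0.1976] [-1.7993e+02 -1.0000e-02  9.5320e+01] cmd-meas mm [0.7 1.  1.4] F [ 0.4 -0.5 -1.2] w 0.0068 gf 35.0 q [ 48.  10. -43.  99.   7.  74.   9.]
filter low z [0.1182055  0.11991504 0.14091896 0.15932364] [ 0.52696225 -0.09210537  0.14025979]
```

View pics/s2.png

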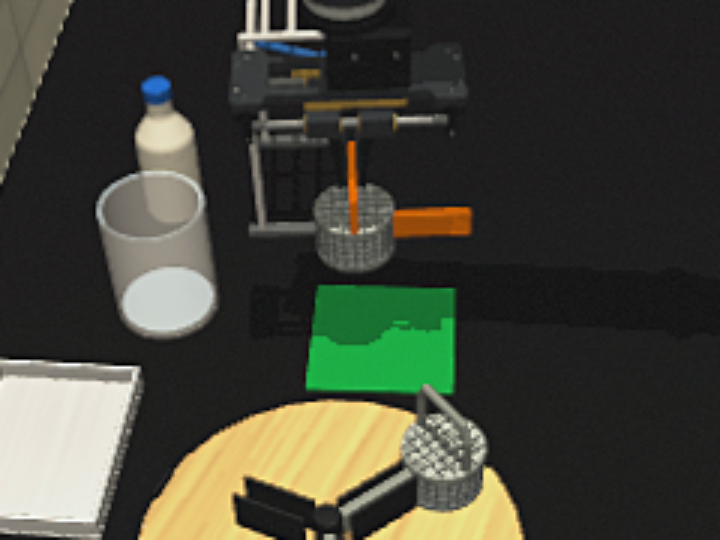

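The filter hangs upright at crop (355,225), with its handle toward the robot at (430,222), above the mat. Lowering it.

Emit:
servo_tool:
  series:
    - [[0,0,0.06,0,0,0,0],[0,0,0.15,0,0,0,0],[0,0,0.24,0,0,0,0],[0,0,0.31,0,0,0,0],[0,0,0.35,0,0,0,0],[0,0,0.365,0,0,0,0],[0,0,0.373,0,0,0,0],[0,0,0.378,0,0,0,0],[0,0,0.382,0,0,0,0],[0,0,0.382,0,0,0,0],[0,0,0.382,0,0,0,0]]

```text
time_s: 12.57
tool_pos: [0.5359, -0.1119, 0.0848]
tool_rot: [179.9, 0.0, 95.5]
force: [-0.7, 0.1, -0.9]
grip_width: 0.0067
grasp_force: 35.0
```

Emit:
servo_tool:
  series:
    - [[0,0,0.003,0,0,0,0],[0,0,0.005,0,0,0,0],[0,0,0.007,0,0,0,0],[0,0,0.007,0,0,0,0]]

```text
time_s: 12.9
tool_pos: [0.5362, -0.1121, 0.0845]
tool_rot: [179.9, 0.1, 95.5]
force: [-5.1, 0.7, 12.5]
grip_width: 0.0066
grasp_force: 35.0
```

Emit:
servo_tool:
  series:
    - [[0,0,-0.004,0,0,0,0],[0,0,-0.004,0,0,0,0.15],[0,0,-0.004,0,0,0,0.3],[0,0,-0.004,0,0,0,0.4],[0,0,-0.004,0,0,0,0.4],[0,0,-0.004,0,0,0,0.4],[0,0,-0.004,0,0,0,0.4],[0,0,-0.1,0,0,0,0.4],[0,0,-0.2,0,0,0,0.4],[0,0,-0.3,0,0,0,0.4],[0,0,-0.4,0,0,0,0.4]]

```text
time_s: 13.82
tool_pos: [0.535, -0.1115, 0.2029]
tool_rot: [-180.0, -0.0, 95.5]
force: [0.8, -0.7, -0.1]
grip_width: 0.0346
grasp_force: 0.0
```

Run:
```python
from see import *; from plan import *
s=state();s["p"][2]=.199-.3*.389+.12;json.dump(s,open("cmd.json","w"));check();see("3")
np.set_printoptions(precision=4,suppress=True)
bail("3",(.535,-.112),.08,.103)
for k in("top","side"):
    c=load(k+"3");P=cloud(c);m=mask(c,(3,130,80),(18,255,255))&(c["depth"]>0)&(P[...,2]<.06)&(P[...,2]>.01)&(P[...,0]<.54)&(P[...,1]<0)
    q=plane(c,np.argwhere(m)[:,::-1],.043 if k=="top" else .035)[:,:2];r=cv2.minAreaRect(q.astype(np.float32));v=np.linalg.svd(q-q.mean(0))[2][0]
    print(k,m.sum(),r,np.degrees(np.arctan2(v[1],v[0]))%180,"pt",P[m].min(0),P[m].max(0))
cv2.imwrite("pics/s3.png",cv2.resize(c["frame"][80:260,150:390,::-1],None,fx=3,fy=3))
```

```text
t 13.82 meas [ 0.535  -0.1115  0.2029] [-1.7997e+02 -2.0000e-02  9.5530e+01] cmd-meas mm [ 0.  -0.5 -0.6] F [ 0.8 -0.7 -0.1] w 0.0346 gf 0.0 q [ 48.  10. -43.  98.   7.  75.   9.]
top 23 centre [ 0.5454 -0.0916] size [0.0859 0.0309] mean [ 0.5332 -0.0908] dir 3.1 zmax 0.2958
side 64 centre [ 0.6007 -0.4457] size [0.0121 0.7874] mean [ 0.5506 -0.1753] dir 100.8 zmax 0.3566
top 34 ((0.5045484304428101, -0.08336804807186127), (0.16295114159584045, 0.061996590346097946), 48.157325744628906) 41.568058312933374 pt [ 0.4308 -0.1287  0.0219] [ 0.5399 -0.004   0.059 ]
side 191 ((0.48575177788734436, -0.1322518140077591), (0.10364815592765808, 0.06617488712072372), 1.398130178451538) 4.9688015364700675 pt [ 0.4333 -0.147   0.0185] [ 0.5367 -0.0791  0.0579]
```

View pics/s3.png

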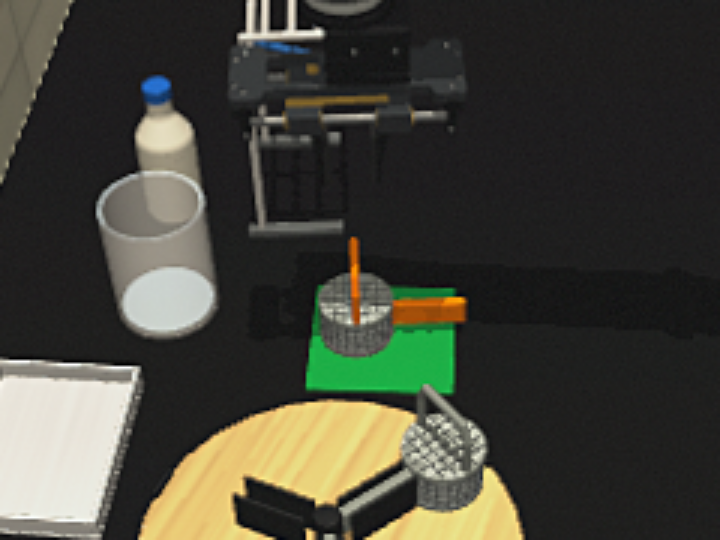

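The filter stands upright on the mat at crop (357,310), released, with its handle at (430,308). Next I take the handle.

Run:
```python
from plan import *
rows([([.4474,-.1204,.2],50,.5)]);rows([([.4474,-.1204,.15],5.5,.5)]);rows([([.4474,-.1204,.015],5.5,.5)])
```

```text
[[[0.0001,-0.2933,0.0077,0.0,-0.0,0.2528,0.5]]] 1
[[[0.0,-0.0,0.1667,0.0,-0.0,0.2472,0.5]]] 1
[[[0.0,-0.0,0.45,0.0,0.0,0.0,0.5]]] 1
```

Emit:
servo_tool:
  series:
    - [[0,-0.2933,0.0077,0,0,0.2528,0.5],[0,-0.2933,0.0077,0,0,0.2528,0.5],[0,-0.2933,0.0077,0,0,0.2528,0.5],[0,-0.2933,0.0077,0,0,0.2528,0.5],[0,-0.2933,0.0077,0,0,0.2528,0.5],[0,-0.2933,0.0077,0,0,0.2528,0.5],[0,-0.2933,0.0077,0,0,0.2528,0.5],[0,-0.2933,0.0077,0,0,0.2528,0.5]]

```text
time_s: 14.58
tool_pos: [0.4473, -0.1201, 0.1989]
tool_rot: [-180.0, 0.0, 49.9]
force: [0.2, -0.6, 0.1]
grip_width: 0.0437
grasp_force: 0.0
```

Emit:
servo_tool:
  series:
    - [[0,0,0.1667,0,0,0.2472,0.5],[0,0,0.1667,0,0,0.2472,0.5],[0,0,0.1667,0,0,0.2472,0.5],[0,0,0.1667,0,0,0.2472,0.5],[0,0,0.1667,0,0,0.2472,0.5],[0,0,0.1667,0,0,0.2472,0.5],[0,0,0.1667,0,0,0.2472,0.5],[0,0,0.1667,0,0,0.2472,0.5]]

```text
time_s: 15.25
tool_pos: [0.4474, -0.1202, 0.149]
tool_rot: [-180.0, 0.0, 5.6]
force: [-0.4, -0.3, 0.5]
grip_width: 0.0435
grasp_force: 0.0
```

Run:
```python
from see import *; from plan import *
s=state();s["p"][2]=.15;json.dump(s,open("cmd.json","w"));check();see("4")
for k in("top","side"):
    c=load(k+"4");P=cloud(c);o=mask(c,(3,130,80),(18,255,255))&(c["depth"]>0)&(P[...,0]<.6)&(P[...,0]>.4)&(P[...,1]<-.03)&(P[...,1]>-.2)
    for nm,m,z in(("bail",o&(P[...,2]>.09)&(P[...,2]<.115),.101),("handle",o&(P[...,2]<.06)&(P[...,2]>.038),.043)):
        if m.sum()<5: print(k,nm,m.sum());continue
        q=plane(c,np.argwhere(m)[:,::-1],z)[:,:2];r=cv2.minAreaRect(q.astype(np.float32));v=np.linalg.svd(q-q.mean(0))[2][0]
        print(k,nm,m.sum(),np.round(r[0],4),np.round(r[1],4),"dir",np.degrees(np.arctan2(v[1],v[0]))%180)
```

```text
t 15.25 meas [ 0.4474 -0.1202  0.149 ] [-1.7998e+02  4.0000e-02  5.5700e+00] cmd-meas mm [ 0.  -0.2  1. ] F [-0.4 -0.3  0.5] w 0.0435 gf 0.0 q [ 54.   0. -42. 113.   0.  67. -72.]
top bail 48 [ 0.5347 -0.1068] [0.0077 0.0571] dir 97.10228958308466
top handle 7 [ 0.5362 -0.105 ] [0.0013 0.0478] dir 97.43288778075426
side bail 48 [ 0.537 -0.106] [0.007  0.0765] dir 96.38527095099727
side handle 91 [ 0.4861 -0.1215] [0.0655 0.1048] dir 8.811040052599708
```

Emit:
servo_tool:
  series:
    - [[0,-0.005,0.13,0,0,-0.005,0.5],[0,-0.005,0.26,0,0,-0.005,0.5],[0,-0.005,0.38,0,0,-0.005,0.5],[0,-0.005,0.43,0,0,-0.005,0.5],[0,-0.005,0.45,0,0,-0.005,0.5],[0,-0.005,0.45,0,0,-0.005,0],[0,-0.005,0.45,0,0,-0.005,0],[0,-0.005,0.45,0,0,-0.005,0],[0,-0.005,0.45,0,0,-0.005,0],[0,-0.005,0.45,0,0,-0.005,0],[0,-0.005,0.45,0,0,-0.005,0],[0,-0.005,0.45,0,0,-0.005,0]]
  grip_force: 55

```text
time_s: 16.35
tool_pos: [0.4481, -0.1191, 0.0152]
tool_rot: [179.9, -0.1, 6.4]
force: [0.1, -0.3, 3.4]
grip_width: 0.0096
grasp_force: 54.6
```

Emit:
servo_tool:
  series:
    - [[0,0,0,0,0,0,0],[0,0,0,0,0,0,0],[0,0,-0.03,0,0,0,0],[0,0,-0.08,0,0,0,0],[0,0,-0.16,0,0,0,0],[0,0,-0.24,0,0,0,0],[0,0,-0.3,0,0,0,0],[0,0,-0.33,0,0,0,0],[0,0,-0.33,0,0,0,0]]

```text
time_s: 17.1
tool_pos: [0.4486, -0.119, 0.1153]
tool_rot: [179.9, -0.1, 6.4]
force: [-0.4, 0.2, -2.0]
grip_width: 0.0097
grasp_force: 54.6
```

```bash
cat > fit.py <<'E'
from see import *
def fit(n,ctr,zb):
    """orange bail (bar at height zb+-15mm): rays; report centre by both views"""
    P0=np.array(ctr)
    for k in("top","side"):
        c=load(k+n);P=cloud(c);o=mask(c,(3,130,80),(18,255,255))&(c["depth"]>0)&(np.hypot(P[...,0]-P0[0],P[...,1]-P0[1])<.07)&(abs(P[...,2]-zb)<.015)
        if o.sum()<5: print(k,o.sum());continue
        q=P[o];zt=np.percentile(q[:,2],80);pl=plane(c,np.argwhere(o)[:,::-1],zb+.002)[:,:2];r=cv2.minAreaRect(pl.astype(np.float32));v=np.linalg.svd(pl-pl.mean(0))[2][0]
        print(k,o.sum(),"ctr",np.round(r[0],4),"size",np.round(r[1],4),"depth mean",q.mean(0).round(4),"z80",round(zt,4),"dir",round(np.degrees(np.arctan2(v[1],v[0]))%180,1))
E
python3 - <<'E'
from fit import *; from plan import *
s=state();s["p"]=[.4474,-.1189,.015+.099];s["yaw"]=6.4;json.dump(s,open("cmd.json","w"));check();see("5")
fit("5",(.5355,-.108),.101+.099)
E
```

```text
t 17.1 meas [ 0.4486 -0.119   0.1153] [ 1.7987e+02 -1.5000e-01  6.4100e+00] cmd-meas mm [-1.2  0.1 -1.3] F [-0.4  0.2 -2. ] w 0.0097 gf 54.6 q [ 54.   3. -43. 115.   2.  63. -73.]
top 53 ctr [ 0.5339 -0.1066] size [0.0079 0.0648] depth mean [ 0.5333 -0.1018  0.1996] z80 0.2032 dir 98.2
side 59 ctr [ 0.5367 -0.0991] size [0.0073 0.0804] depth mean [ 0.5365 -0.098   0.2013] z80 0.2056 dir 96.5
```

Run:
```python
from plan import *
rows([([.424,-.352,.1205],5.5,0)]);rows([([.4984,-.3444,.1205],5.5,0)],save=False)
```

```text
[[[-0.1641,0.7635,-0.0217,-0.0,-0.0,0.005,0.0]]] 1
[[[0.2493,-0.0014,-0.0,0.0,0.0,0.0,0.0]]] 1
```

Emit:
servo_tool:
  series:
    - [[-0.01,0.04,-0.005,0,0,0.001,0],[-0.025,0.12,-0.01,0,0,0.002,0],[-0.045,0.21,-0.015,0,0,0.003,0],[-0.067,0.31,-0.02,0,0,0.004,0],[-0.088,0.41,-0.0217,0,0,0.005,0],[-0.11,0.51,-0.0217,0,0,0.005,0],[-0.131,0.61,-0.0217,0,0,0.005,0],[-0.149,0.695,-0.0217,0,0,0.005,0],[-0.1641,0.75,-0.0217,0,0,0.005,0],[-0.1641,0.7635,-0.0217,0,0,0.005,0],[-0.1641,0.7635,-0.0217,0,0,0.005,0],[-0.1641,0.7635,-0.0217,0,0,0.005,0]]

```text
time_s: 18.2
tool_pos: [0.4244, -0.3501, 0.1193]
tool_rot: [-179.9, 0.0, 5.6]
force: [0.3, -0.2, -1.4]
grip_width: 0.0098
grasp_force: 54.6
```

Run:
```python
from fit import *; from plan import *
check();see("6")
fit("6",(.511,-.343),.2065)
for k in("top","side"):
    c=load(k+"6");P=cloud(c);bl=mask(c,(100,120,50),(125,255,255))&(c["depth"]>0)&(P[...,1]<-.25)&(P[...,2]>.12)&(P[...,0]<.68)
    print(k,bl.sum(),P[bl].min(0).round(4) if bl.any() else 0,P[bl].max(0).round(4))
    cv2.imwrite(f"pics/{k}6.png",cv2.resize(c["frame"][40:180,170:340,::-1] if k=="side" else c["frame"][120:260,370:540,::-1],None,fx=4,fy=4))
```

```text
t 18.2 meas [ 0.4244 -0.3501  0.1193] [-1.7988e+02  3.0000e-02  5.5900e+00] cmd-meas mm [-0.4 -1.9  1.2] F [ 0.3 -0.2 -1.4] w 0.0098 gf 54.6 q [ 66.  13. -33. 104.   8.  65. -54.]
top 79 ctr [ 0.498  -0.3248] size [0.0433 0.0875] depth mean [ 0.5098 -0.3377  0.2057] z80 0.2089 dir 104.2
side 40 ctr [ 0.5129 -0.3275] size [0.0059 0.0725] depth mean [ 0.5132 -0.3306  0.2054] z80 0.2085 dir 94.2
top 65 [ 0.5682 -0.3417  0.167 ] [ 0.6495 -0.3294  0.195 ]
side 75 [ 0.5613 -0.3418  0.1674] [ 0.6469 -0.326   0.1932]
```

View pics/side6.png

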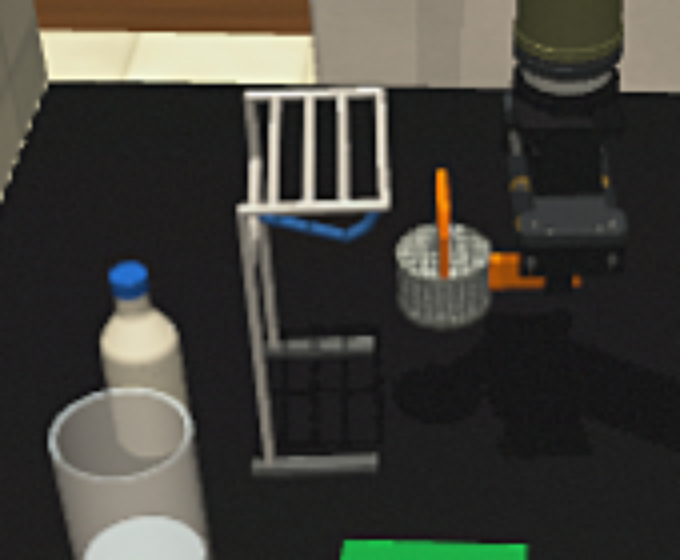

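The side crop shows the filter level in front of the rack: bail at (443,180), below the shelf's front edge and in line with the blue hook at (347,237). A quick check of the bail's sideways position comes next.

Run:
```python
from fit import *
for k in("top","side"):
    c=load(k+"6");P=cloud(c);o=mask(c,(3,130,80),(18,255,255))&(c["depth"]>0)&(P[...,0]>.49)&(P[...,0]<.54)&(P[...,1]<-.28)&(P[...,1]>-.42)&(P[...,2]>.199)&(P[...,2]<.22)
    q=P[o];print(k,len(q),np.percentile(q,[2,50,98],axis=0).round(4))
    print(proj(c,[[.586,-.336,.172],[.5641,-.338,.194],[.511,-.343,.2065]]).round(1), np.argwhere(o)[:,::-1].mean(0))
```

```text
top 70 [[ 0.5065 -0.3682  0.2006]
 [ 0.5109 -0.341   0.2074]
 [ 0.516  -0.3131  0.2117]]
[[443.9 183.2]
 [447.5 190.3]
 [451.5 210.8]] [450.45714286 210.61428571]
side 34 [[ 0.5093 -0.3608  0.203 ]
 [ 0.5133 -0.3337  0.2069]
 [ 0.5177 -0.3117  0.2105]]
[[256.   98.1]
 [263.1  91.6]
 [280.9  87.5]] [279.97058824  89.14705882]
```

Emit:
servo_tool:
  series:
    - [[0.03,0,0,0,0,0,0],[0.07,0,0,0,0,0,0],[0.11,0,0,0,0,0,0],[0.15,0,0,0,0,0,0],[0.19,0,0,0,0,0,0],[0.225,0,0,0,0,0,0],[0.252,0,0,0,0,0,0],[0.252,0,0,0,0,0,0],[0.252,0,0,0,0,0,0]]

```text
time_s: 19.05
tool_pos: [0.4998, -0.3442, 0.1198]
tool_rot: [-180.0, 0.0, 5.6]
force: [0.0, 0.2, -1.7]
grip_width: 0.0098
grasp_force: 54.6
```

Emit:
servo_tool:
  series:
    - [[0,0,0.02,0,0,0,0],[0,0,0.04,0,0,0,0],[0,0,0.06,0,0,0,0],[0,0,0.075,0,0,0,0],[0,0,0.085,0,0,0,0],[0,0,0.092,0,0,0,0],[0,0,0.092,0,0,0,0],[0,0,0.092,0,0,0,0]]

```text
time_s: 19.72
tool_pos: [0.4995, -0.3447, 0.0925]
tool_rot: [180.0, -0.0, 5.5]
force: [0.2, 0.1, -0.5]
grip_width: 0.0094
grasp_force: 54.6
```

Run:
```python
from fit import *; from plan import *
check();see("7")
for k in("top","side"):
    c=load(k+"7");P=cloud(c);o=mask(c,(3,130,80),(18,255,255))&(c["depth"]>0)&(P[...,0]>.56)&(P[...,0]<.63)&(P[...,1]<-.28)&(P[...,1]>-.42)&(P[...,2]>.168)&(P[...,2]<.22)
    q=P[o];print(k,len(q));print(np.percentile(q,[2,50,98],axis=0).round(4) if len(q) else 0)
```

```text
t 19.72 meas [ 0.4995 -0.3447  0.0925] [179.99  -0.     5.51] cmd-meas mm [-75.5  -7.3  28. ] F [ 0.2  0.1 -0.5] w 0.0094 gf 54.6 q [ 59.  22. -33.  97.  13.  65. -62.]
top 60
[[ 0.582  -0.3647  0.1691]
 [ 0.5848 -0.3396  0.1798]
 [ 0.5879 -0.3081  0.1843]]
side 37
[[ 0.5833 -0.3486  0.1694]
 [ 0.5865 -0.3197  0.1809]
 [ 0.5923 -0.3038  0.1851]]
```

Emit:
servo_tool:
  series:
    - [[0,0,0.004,0,0,0,0],[0,0,0.008,0,0,0,0],[0,0,0.01,0,0,0,0],[0,0,0.01,0,0,0,0]]

```text
time_s: 20.15
tool_pos: [0.5003, -0.3451, 0.0904]
tool_rot: [179.9, -0.1, 5.5]
force: [-0.3, 0.1, 5.0]
grip_width: 0.0094
grasp_force: 54.8
```

Emit:
servo_tool:
  series:
    - [[0,0,0,0,0,0,0.13],[0,0,0,0,0,0,0.16],[0,0,0,0,0,0,0.2],[0,0,0,0,0,0,0.3],[0,0,0,0,0,0,0.45],[0,0,0,0,0,0,0.5],[0,0,0,0,0,0,0.5],[0,0,0,0,0,0,0.5],[0,0,0,0,0,0,0.5]]

```text
time_s: 20.9
tool_pos: [0.4994, -0.3446, 0.0894]
tool_rot: [180.0, 0.0, 5.5]
force: [0.1, 0.2, -0.9]
grip_width: 0.0422
grasp_force: 0.0
```

Run:
```python
from fit import *; from plan import *
check();see("8")
for k in("top","side"):
    c=load(k+"8");P=cloud(c);o=mask(c,(3,130,80),(18,255,255))&(c["depth"]>0)&(P[...,0]>.56)&(P[...,0]<.63)&(P[...,1]<-.28)&(P[...,1]>-.42)&(P[...,2]>.168)&(P[...,2]<.22)
    q=P[o];print(k,len(q));print(np.percentile(q,[2,50,98],axis=0).round(4) if len(q) else 0)
cv2.imwrite("pics/s8.png",cv2.resize(c["frame"][40:180,170:340,::-1],None,fx=4,fy=4))
```

```text
t 20.9 meas [ 0.4994 -0.3446  0.0894] [180.     0.     5.51] cmd-meas mm [-75.4  -7.4  31.1] F [ 0.1  0.2 -0.9] w 0.0422 gf 0.0 q [ 59.  22. -33.  97.  13.  64. -62.]
top 64
[[ 0.5799 -0.3655  0.171 ]
 [ 0.5844 -0.3375  0.1787]
 [ 0.5885 -0.3087  0.1849]]
side 29
[[ 0.5836 -0.3488  0.1715]
 [ 0.5866 -0.3168  0.1805]
 [ 0.5906 -0.3056  0.1844]]
```

View pics/s8.png

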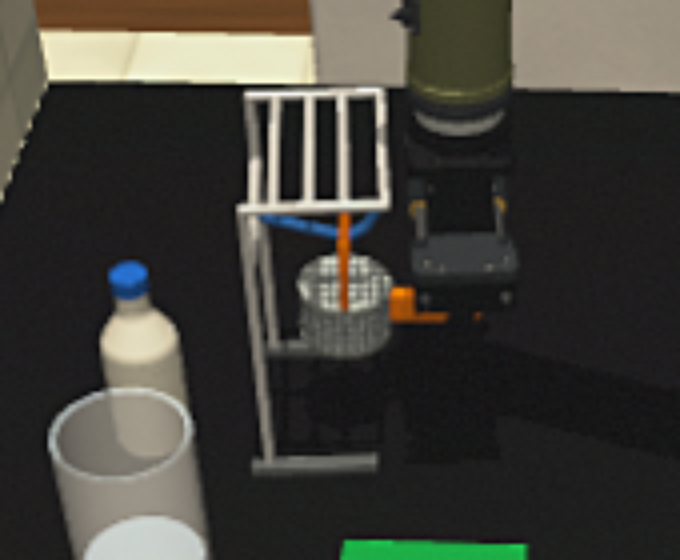

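The filter hangs with its bail at crop (345,225) on the blue hook and the handle level. Backing the hand straight off along −x.

Emit:
servo_tool:
  series:
    - [[-0.05,0,0,0,0,0,0.5],[-0.12,0,0,0,0,0,0.5],[-0.2,0,0,0,0,0,0.5],[-0.28,0,0,0,0,0,0.5],[-0.35,0,0,0,0,0,0.5],[-0.35,0,0,0,0,0,0.5],[-0.35,0,-0.3,0,0,0,0.5],[-0.35,0,-0.3,0,0,0,0.5],[-0.35,0,-0.3,0,0,0,0.5],[-0.35,0,-0.3,0,0,0,0.5],[-0.35,0,-0.3,0,0,0,0.5],[-0.35,0,-0.3,0,0,0,0.5]]

```text
time_s: 22.0
tool_pos: [0.3945, -0.354, 0.178]
tool_rot: [-179.9, 0.1, 5.5]
force: [-0.7, -0.3, 0.0]
grip_width: 0.0434
grasp_force: 0.0
```

Run:
```python
from fit import *; from plan import *
check();see("9")
for k in("top","side"):
    c=load(k+"9");P=cloud(c);o=mask(c,(3,130,80),(18,255,255))&(c["depth"]>0)&(P[...,0]>.56)&(P[...,0]<.63)&(P[...,1]<-.28)&(P[...,1]>-.42)&(P[...,2]>.168)&(P[...,2]<.22)
    q=P[o];print(k,len(q));print(np.percentile(q,[2,50,98],axis=0).round(4) if len(q) else 0)
    red=mask(c,(0,170,90),(4,255,255))|mask(c,(172,170,90),(180,255,255));red[:,:180]=0;red[:,260:]=0
    print(np.argwhere(red)[:,::-1].mean(0))
cv2.imwrite("pics/s9.png",c["frame"][...,::-1])
```

```text
t 22.0 meas [ 0.3945 -0.354   0.178 ] [-1.799e+02  8.000e-02  5.540e+00] cmd-meas mm [ 29.5   2.  -57.5] F [-0.7 -0.3  0. ] w 0.0434 gf 0.0 q [ 69.   8. -33. 103.   4.  71. -49.]
top 66
[[ 0.5803 -0.3656  0.1699]
 [ 0.5845 -0.3366  0.179 ]
 [ 0.5883 -0.3062  0.1838]]
[228.07575758 172.8030303 ]
side 29
[[ 0.5833 -0.3463  0.1701]
 [ 0.5864 -0.3134  0.1809]
 [ 0.5906 -0.3068  0.1843]]
[218.34337349 278.09036145]
```

View pics/s9.png

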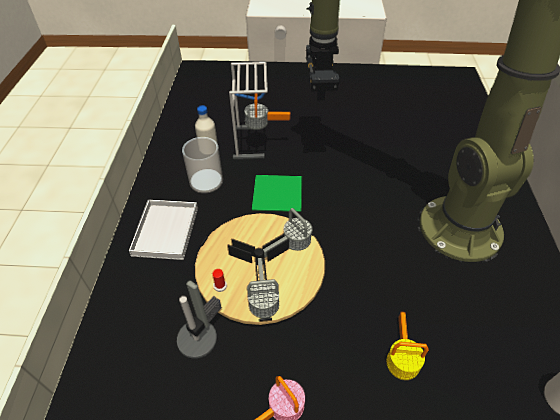

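The filter hangs free on the hook at (257,112). The knob is at (218,278) as at the start, and the greys and bystanders are unmoved. Handing in.

```bash
python3 -c "
from cell import env
print(env.sign_off())"
```

```text
the job is handed in; nothing more can be done
None
```

I turned the turntable one full turn, set the orange filter on the mat and let go, then hung it on the blue hook and handed the job in at about 22 s. The hand-in gave no verdict, but the last images show the filter on the hook and the knob, grey filters and bystanders where they were.

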